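Gather the jar caps in the caddy's pick-out corner

TASK

Lift the white caddy by its handle clear of the glass shelf and tilt it down towards its cut-down corner until all four loose jar caps have slid together into that corner, ready to be picked out for the spice jars. Finish while still holding the caddy still in the air, tilted towards that corner with the caps gathered there: do not put it down or let go. No cap may fall out, and nothing else on the shelf may be knocked out of place.

Things in the scene. Friction and masses are not known exactly. Their poses are not given: they have to be found in the camera images.
- caddy: White plastic caddy: open rectangular tray 200 mm (its x) by 160 mm (its y), walls 4 mm thick and 45 mm high, floor 4 mm thick, about 0.3 kg (varies), with a rigid fixed bridge handle over its middle. Loose, stands level on the glass shelf, turned at most 1.3 rad either way. Origin: centre of the underside; z up. At one corner only (+x, +y) the walls are cut down to 22 mm for the last 50 mm of each wall: the pick-out corner.
- caddy_handle (a point): Centre of the caddy's handle bar, 105 mm above its underside. The bar is straight and level, 14 mm wide (along the caddy's x), 18 mm tall, running along the caddy's y for 160 mm between two upright end posts 22 mm wide outside the long walls (166 mm over the posts); clear space under it. Axes as the caddy's.
- caddy_corner (a point): The inner corner of the caddy's floor at the cut-down corner: caddy frame (96, 76, 4) mm. Axes as the caddy's.
- cap0: Small round black plastic jar cap, 24 mm diameter, 12 mm high, 12 g, lying loose and flat on the caddy's floor (one of four alike, scattered, one in each quarter). Origin: centre of its underside. Smooth: begins to slide on a tilt of 6 to 10 degrees, and needs about 25 degrees towards the corner to run freely along a wall.
- cap1: Small round black plastic jar cap, 24 mm diameter, 12 mm high, 12 g, lying loose and flat on the caddy's floor (one of four alike, scattered, one in each quarter). Origin: centre of its underside. Smooth: begins to slide on a tilt of 6 to 10 degrees, and needs about 25 degrees towards the corner to run freely along a wall.
- cap2: Small round black plastic jar cap, 24 mm diameter, 12 mm high, 12 g, lying loose and flat on the caddy's floor (one of four alike, scattered, one in each quarter). Origin: centre of its underside. Smooth: begins to slide on a tilt of 6 to 10 degrees, and needs about 25 degrees towards the corner to run freely along a wall.
- cap3: Small round black plastic jar cap, 24 mm diameter, 12 mm high, 12 g, lying loose and flat on the caddy's floor (one of four alike, scattered, one in each quarter). Origin: centre of its underside. Smooth: begins to slide on a tilt of 6 to 10 degrees, and needs about 25 degrees towards the corner to run freely along a wall.
- shelf: Fixed low glass shelf, 580 mm (x) by 1160 mm (y), 8 mm thick on chrome brackets; its top is 40 mm above the work surface, and the caddy, the carousel and the bystanders stand on it. Origin on the work surface under its centre.
- carousel: Spice carousel, fixed base with a freely turning white plastic tray 176 mm across carrying six empty glass jars; 157 mm high in all, to the left or right of the shelf. Not part of the job. Origin: centre of the underside.
- pan_lid: Stainless saucepan lid, 180 mm across, with a black knob, 54 mm high in all, on the side opposite the carousel. Bystander. Origin: centre of the underside.
- spoon: Yellow silicone spoon 240 mm long, lying near the left side. Bystander. Origin: underside.
- cup: Green plastic cup, 72 mm across the rim, 90 mm high, near the right side. Bystander. Origin: centre of the underside.
- jar_a: Empty glass spice jar without cap, 38 mm diameter, 74 mm high, standing beyond the caddy's +x wall, about 25 to 50 mm from it. Bystander. Origin: centre of the underside.
- jar_b: Another glass jar just like jar_a, also beyond the caddy's +x wall. Bystander. Origin: centre of the underside.
- shaker: Steel salt shaker, 40 mm diameter, 74 mm high, near the cup. Bystander. Origin: centre of the underside.

How it is judged:
By the outcome, as a careful person would: the job done as asked, in the order asked, and still so for the second after the job is handed in, while the arm keeps its last pose, push and grip.
It also fails if it takes over 35 s, if anything falls off the work surface, if the arm or the gripper's body presses on something with over 40 N, if the wrist force passes 120 N, or if a joint passes its speed limit or range.

ROBOT

A 7-joint arm with a two-finger parallel gripper is mounted at the origin on the work surface. World frame = base frame: x ahead of the robot, y to its left, z up, the work surface at z = 0. Lengths are in mm, angles in rad, forces in N, time in s.
With the tool pointing down it reaches from about 400 to 850 mm from the base axis. Payload 4.5 kg.
Tool frame: the origin (TCP) lies on the centre line of the jaws, within the pads' length; the fingertips stand 22 mm ahead of it and the grasp point (between the pads) lies 3 mm ahead of it; z points along the fingers, y is the line along which they close (so a half turn about z gives the same grasp; the last joint's range is limited). The gripper opens to 88 mm and grips with 3 to 60 N. Pads are 18 mm wide; open, the fingers measure 123 mm over their backs; the gripper's body (75 mm by 187 mm) begins 45 mm behind the grasp point.
Start: joints at [-1.206, 0.689, -0.195, 1.565, 0.157, 0.902, -0.215], TCP at [202.981, 591.143, 260.743] pointing down, gripper open.
Joint ranges: [-3.01, 3.01], [-0.46, 2.08], [-1.47, 1.51], [0.13, 2.56], [-1, 4.14], [0.04, 2.09], [-2.66, 2.66]. Speed limits (rad/s): [2.57, 2.57, 3.14, 3.14, 3.14, 3.14, 3.14].

INTERFACE

Orientations are given as a unit quaternion [w, x, y, z].
In Python, from workcell import bot, eyes gives the robot as it stands.
- The arm moves only by the shell command python3 -m crank 'ROWS' [FORCE]. ROWS is text: rows parted by semicolons, each of 7 numbers parted by spaces: the shift along the tool's x, y, z in cm, then the turn, a rotation vector about the tool's x, y, z in rad, then the closure, from 0 (fully open) to 1 (shut). In form: dx dy dz rx ry rz claw; .... A call has 1 to 12 rows; each row is the pose to reach, as a shift and turn from the pose commanded when the call began, along the tool's axes at that moment; what a row does not reach only later rows make up. A row lasts 1/8 s, in which the tool goes at most 62.5 mm and 10.7 degrees, less where a joint would pass 70% of its speed; a pose out of reach is approached as far as the arm can. A call with a gripper value outside its range is refused whole. The fingers move at their own pace and stop on an object; FORCE is the grip in N (left out, the last holds). Time passes only in rows, so rows that repeat a pose let the fingers close. It gives the time, the measured TCP pose, the force, the opening and the grip force at its end, in the units of the state.
- bot.observe(): the state, without advancing time (a new reading comes with each control period).
- eyes.read_camera(name): name is "scene" or "top" or "wrist"; returns (picture, depth): 384x512x3 uint8, blue, green, red; 384x512 float32, mm along the optical axis (not along the pixel's ray), 0 where there is no reading.
- eyes.camera_info(name): a dict with "fov_y" (degrees; the focal length in pixels is half the picture's height over the tangent of half this angle, whatever the lens; pixels are square), "cx", "cy" (the principal point, pixels), "k1" (the pictures are not rectified: a ray, as slopes to the right and down, at radius r is drawn at 1 + k1 r^2 times it, then the intrinsics apply), "rvec" (rotation vector, rad) and "tvec" (3), from world to camera coordinates, as OpenCV has them. Camera axes: x right, y down, z forward; pixel columns grow to the right and rows downward; lengths in mm; the calibration is good to about 2 mm. A picture is of the moment at which its call begins: read the wrist's pose just before it. camera_info takes no time and is no camera call; for the wrist camera it gives the pose at the moment of the call.
- bot.job_done(): hands the job in; it is judged then, once.
The state is a dict: "time": time; "qpos": joint angles; "qvel": joint speeds; "joint_torque": joint torques, N m; "tcp_pos": TCP position; "orientation": TCP orientation; "contact_force": force on the tool from outside, world axes, zero at the start; "torque": the same for the moment, N m; "finger_gap": finger opening in mm; "finger_force": force on a finger pad.
Only numpy, scipy, OpenCV 4.12 (cv2) and the standard library are available. Lean on these libraries where they do the work, as an engineer would, in place of code of your own. Each camera call takes 0.05 s, during which the arm holds its last target. There are 200 camera calls.

## Working session

There is one attempt and no reset: what is moved stays moved. The work goes in short steps, Python scripts to look and compute and a shell command to move; the robot and the scene stay as the last step left them, time stands still between calls to the robot, and variables do not carry over. Pictures are saved under pics/ and viewed, at most 10 in all, crops included, and the job is handed in when it is done.

```bash
ls; mkdir -p pics; cat > h.py <<'E'
import numpy as np, cv2
from scipy.spatial.transform import Rotation as R
from workcell import bot, eyes
def pts(name):
    i=eyes.camera_info(name); img,d=eyes.read_camera(name)
    h,w=d.shape; f=h/2/np.tan(np.radians(i["fov_y"])/2)
    K=np.array([[f,0,i["cx"]],[0,f,i["cy"]],[0,0,1.]])
    u,v=np.meshgrid(np.arange(w),np.arange(h))
    n=cv2.undistortPoints(np.stack([u,v],-1).reshape(-1,1,2).astype(np.float64),K,np.array([i["k1"],0,0,0,0.])).reshape(h,w,2)
    c=np.dstack([n[...,0]*d,n[...,1]*d,d])
    Rm=cv2.Rodrigues(np.array(i["rvec"],float))[0]
    P=(c-np.array(i["tvec"],float).ravel())@Rm
    P[d<=0]=np.nan
    return img,d,P
E
python3 - <<'E'
from h import *
img,d,P=pts("top"); np.save("P.npy",P); cv2.imwrite("pics/top.png",img)
img2,_,P2=pts("scene"); np.save("P2.npy",P2); cv2.imwrite("pics/scene.png",img2)
print(bot.observe())
print(np.round(P[::48,::64],0).tolist())
E
```

```text
pics
{'time': 0.1, 'qpos': array([-1.20618869,  0.68984888, -0.19451356,  1.56622983,  0.1573347 ,
        0.90252123, -0.21508592]), 'qvel': array([ 0.0024971 , -0.00237893, -0.00035352, -0.00266287,  0.00081943,
        0.0007975 ,  0.00045613]), 'joint_torque': array([-3.09252653e-03, -5.28496420e+01, -1.27150465e+00, -1.53840441e+01,
       -5.25201287e-02,  1.89123872e-03,  4.55266058e-05]), 'tcp_pos': array([202.88392449, 590.59550275, 260.02474834]), 'orientation': array([-5.48229301e-05,  1.64598503e-01,  9.86360320e-01, -8.04983772e-04]), 'contact_force': array([-0.37984636, -0.47708939,  0.42760764]), 'torque': array([0.03113199, 0.00666832, 0.02973301]), 'finger_force': 0.0, 'finger_gap': 88.20773320669863}
[[[1646.0, 1250.0, -754.0], [1637.0, 929.0, -751.0], [1628.0, 610.0, -751.0], [1619.0, 290.0, -751.0], [1607.0, -29.0, -749.0], [1593.0, -346.0, -743.0], [1585.0, -663.0, -749.0], [1575.0, -978.0, -753.0]], [[1387.0, 1231.0, -737.0], [1385.0, 923.0, -748.0], [1378.0, 609.0, -751.0], [1372.0, 294.0, -758.0], [1360.0, -23.0, -752.0], [1354.0, -339.0, -763.0], [1345.0, -65
[... 417 characters left out ...]
.0, 131.0], [560.0, 557.0, 39.0], [554.0, 367.0, 42.0], [549.0, 178.0, 44.0], [544.0, -10.0, 41.0], [539.0, -198.0, 41.0], [534.0, -384.0, 44.0], [529.0, -570.0, 42.0]], [[425.0, 763.0, -1.0], [419.0, 553.0, 40.0], [414.0, 367.0, 39.0], [409.0, 180.0, 39.0], [404.0, -7.0, 39.0], [399.0, -192.0, 41.0], [394.0, -376.0, 45.0], [390.0, -559.0, 41.0]], [[284.0, 754.0, 4.0], [278.0, 566.0, 2.0], [273.0, 378.0, -2.0], [268.0, 187.0, 3.0], [263.0, -3.0, 2.0], [258.0, -192.0, -3.0], [255.0, -379.0, 1.0], [251.0, -564.0, 3.0]], [[208.0, 546.0, 353.0], [140.0, 563.0, -1.0], [134.0, 376.0, -3.0], [131.0, 188.0, 3.0], [126.0, 1.0, 1.0], [122.0, -186.0, -0.0], [118.0, -371.0, -1.0], [115.0, -554.0, 1.0]]]
```

View pics/top.png

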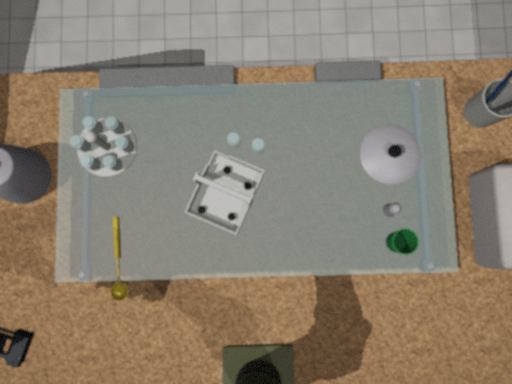

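View pics/scene.png

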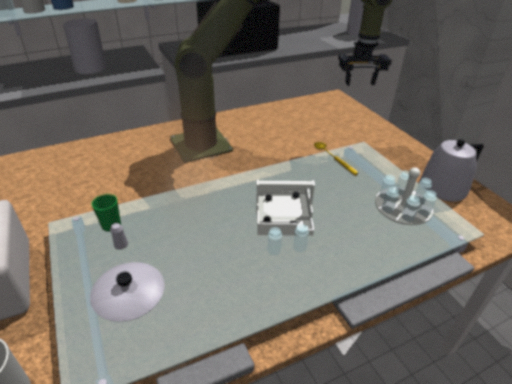

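```bash
python3 - <<'E'
from h import *
P=np.load("P.npy"); img=cv2.imread("pics/top.png")
sub=(slice(125,245),slice(170,280))
Q=P[sub].reshape(-1,3); I=img[sub].reshape(-1,3).astype(int)
white=I.min(1)>150
rim=Q[(Q[:,2]>76)&(Q[:,2]<93)&white]; bar=Q[(Q[:,2]>140)&(Q[:,2]<165)&white]
low=Q[(Q[:,2]>55)&(Q[:,2]<72)&white]
print(len(rim),cv2.minAreaRect(rim[:,:2].astype(np.float32)))
print(len(bar),bar.mean(0),cv2.minAreaRect(bar[:,:2].astype(np.float32)))
c=bar[:,:2]-bar[:,:2].mean(0); print("bar dir",np.linalg.svd(c)[2][0], np.percentile(bar[:,2],[10,50,90]))
allp=Q[(Q[:,2]>60)&(Q[:,2]<100)&white]; print(cv2.minAreaRect(allp[:,:2].astype(np.float32)))
print("caddy px", P[192,225],P[152,214],P[170,265],P[233,237],P[212,187])
print("jars",P[139,233],P[145,258])
cv2.imwrite("pics/crop.png",cv2.resize(img[125:245,170:280],None,fx=5,fy=5,interpolation=cv2.INTER_CUBIC))
E
```

```text
263 ((545.8017578125, 80.49220275878906), (161.14285278320312, 200.3802490234375), 65.05078887939453)
343 [543.75811805  78.47787725 153.57888486] ((545.1347045898438, 80.41838073730469), (166.04283142089844, 21.849578857421875), 65.1695327758789)
bar dir [-0.41598121 -0.90937321] [150.32535701 153.94926675 156.70675178]
((573.6256713867188, 67.30764770507812), (161.0516815185547, 262.505859375), 64.91455078125)
caddy px [545.84361731  80.53981507  48.64228763] [663.05057445 109.62850276  62.77605201] [609.28494206 -38.58916443  41.16222857] [425.11090096  47.73932569  50.11870677] [486.88053206 186.37931129  85.66164735]
jars [688.18476456  50.39096992 111.49313155] [668.6946778  -19.81064613 112.2906475 ]
```

View pics/crop.png

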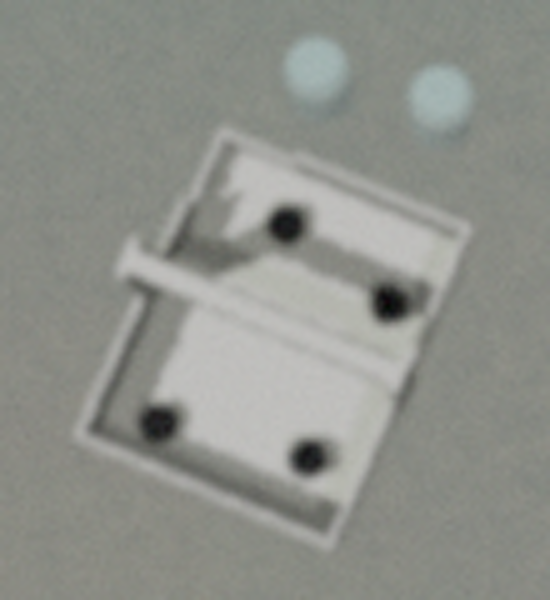

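```bash
cat >> h.py <<'E'
def rel(p,Rt):
    o=bot.observe(); q=o["orientation"]; R0=R.from_quat([q[1],q[2],q[3],q[0]])
    print("shift cm",np.round(R0.inv().apply(np.array(p)-o["tcp_pos"])/10,2),"rv",np.round((R0.inv()*Rt).as_rotvec(),3))
def down(yaw): # tool y = caddy x, tool x = caddy y
    c,s=np.cos(yaw),np.sin(yaw)
    return R.from_matrix(np.array([[-s,c,0],[c,s,0],[0,0,-1.]]))
E
python3 -c "
from h import *
rel([545.3,80.4,230],down(-0.4345))"
```

```text
shift cm [-48.95 -37.13   3.07] rv [-1.000e-03  1.000e-03  1.675e+00]
```

```bash
python3 -m crank '-4.9 -3.7 0 0 0 0.17 0; -9.8 -7.4 0 0 0 0.34 0; -14.7 -11.1 0 0 0 0.51 0; -19.6 -14.8 0 0 0 0.68 0; -24.5 -18.6 0.5 0 0 0.85 0; -29.4 -22.3 1 0 0 1.02 0; -34.3 -26 1.5 0 0 1.19 0; -39.2 -29.7 2 0 0 1.36 0; -44.1 -33.4 2.5 0 0 1.52 0; -48.95 -37.1 3 0 0 1.675 0; -48.95 -37.1 3 0 0 1.675 0; -48.95 -37.1 3 0 0 1.675 0' 60
python3 - <<'E'
from h import *
print(bot.observe()["qpos"])
img,d,P=pts("wrist"); cv2.imwrite("pics/w1.png",img)
bar=P[(P[...,2]>146)&(P[...,2]<162)&(img.min(2)>130)]
print(len(bar),np.percentile(bar,[1,50,99],axis=0))
m=cv2.minAreaRect(bar[:,:2].astype(np.float32));print(m)
rel([545.3,80.4,148],down(-0.4345))
E
```

```text
time: 1.6
tcp_pos: [544.8, 81.9, 230.3]
orientation: [-0.001, 0.843, 0.538, -0.0]
contact_force: [-0.5, 0.6, -0.5]
finger_gap: 88.1
finger_force: 0.0
[-0.35198411  0.64084308  0.19911461  1.83559655 -0.18956781  0.68483027
 -0.47798607]
3167 [[516.75418115  20.74819928 151.19762007]
 [557.19974814 104.07336826 153.78435193]
 [588.63688977 157.76897144 155.34493814]]
((550.455322265625, 86.42878723144531), (153.290771484375, 21.691917419433594), 65.75862121582031)
shift cm [-0.19  0.18  8.24] rv [-0.002 -0.     0.002]
```

View pics/w1.png

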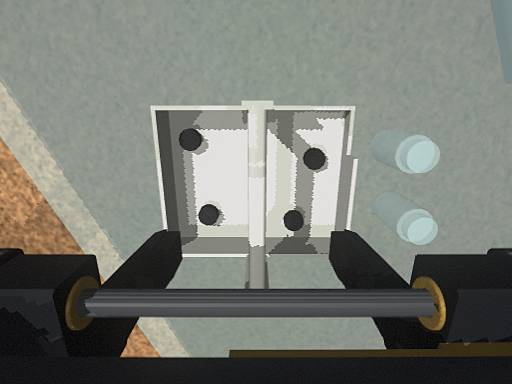

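```bash
python3 -m crank '-0.2 0.3 3 0 0 0 0; -0.2 0.3 6 0 0 0 0; -0.2 0.3 8.2 0 0 0 0; -0.2 0.3 8.2 0 0 0 0; -0.2 0.3 8.2 0 0 0 0.3; -0.2 0.3 8.2 0 0 0 0.6; -0.2 0.3 8.2 0 0 0 0.8; -0.2 0.3 8.2 0 0 0 0.9; -0.2 0.3 8.2 0 0 0 1; -0.2 0.3 8.2 0 0 0 1; -0.2 0.3 8.2 0 0 0 1; -0.2 0.3 8.2 0 0 0 1' 60
```

```text
time: 3.15
tcp_pos: [546.3, 78.6, 148.6]
orientation: [-0.001, 0.843, 0.538, -0.001]
contact_force: [-3.0, 1.0, 1.9]
finger_gap: 12.9
finger_force: 60.0
```

```bash
python3 -m crank '0 0 -0.5 0 0 0 1; 0 0 -1.5 0 0 0 1; 0 0 -3 0 0 0 1; 0 0 -5 0 0 0 1; 0 0 -7 0 0 0 1; 0 0 -9 0 0 0 1; 0 0 -11 0 0 0 1; 0 0 -13 0 0 0 1; 0 0 -15 0 0 0 1; 0 0 -16.5 0 0 0 1; 0 0 -17 0 0 0 1; 0 0 -17 0 0 0 1' 60
python3 - <<'E'
from h import *
print(bot.observe()["qpos"])
d=R.from_euler('z',-0.4345).apply([1,1,0]); d/=np.linalg.norm(d)
Rt=R.from_rotvec(np.cross([0,0,1],d)*np.radians(33))*down(-0.4345)
rel(bot.observe()["tcp_pos"],Rt)
E
```

```text
time: 4.65
tcp_pos: [547.2, 78.1, 319.0]
orientation: [0.0, 0.843, 0.538, 0.0]
contact_force: [0.2, -1.0, -4.2]
finger_gap: 13.0
finger_force: 60.0
[-0.37341746  0.53035288  0.24194202  1.72519235 -0.15493556  0.90422868
 -0.50250481]
shift cm [0. 0. 0.] rv [ 0.408 -0.408 -0.001]
```

```bash
python3 -m crank '0 0 0 0.015 -0.015 0 1; 0 0 0 0.03 -0.03 0 1; 0 0 0 0.045 -0.045 0 1; 0 0 0 0.06 -0.06 0 1; 0 0 0 0.08 -0.08 0 1; 0 0 0 0.1 -0.1 0 1; 0 0 0 0.12 -0.12 0 1; 0 0 0 0.14 -0.14 0 1; 0 0 0 0.16 -0.16 0 1; 0 0 0 0.18 -0.18 0 1; 0 0 0 0.2 -0.2 0 1; 0 0 0 0.2 -0.2 0 1' 60
python3 - <<'E'
from h import *
print(bot.observe()["qpos"])
img,_,_=pts("wrist"); cv2.imwrite("pics/w2.png",img)
E
```

```text
time: 6.15
tcp_pos: [547.7, 78.4, 318.3]
orientation: [-0.03, 0.834, 0.533, -0.138]
contact_force: [0.2, 0.2, -3.5]
finger_gap: 13.2
finger_force: 60.0
[-0.38417776  0.66953751  0.26600414  1.48594602 -0.11296909  1.28559743
 -0.53811321]
```

View pics/w2.png

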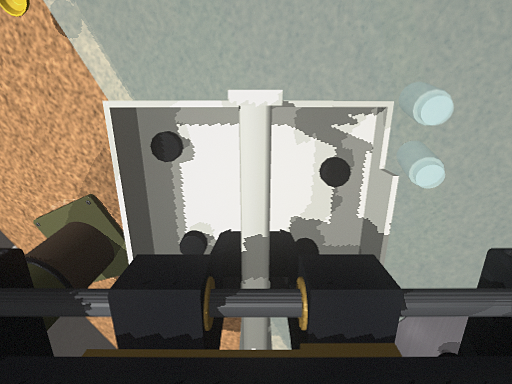

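```bash
cat >> h.py <<'E'
def look(fn=None):
    o=bot.observe(); q=o["orientation"]; R0=R.from_quat([q[1],q[2],q[3],q[0]])
    img,d,P=pts("wrist")
    if fn: cv2.imwrite(fn,img)
    # nominal caddy frame from tool: caddy x=tool y, y=tool x, z=-tool z; origin: bar centre at grasp pt
    T=R0.inv().apply((P.reshape(-1,3)-o["tcp_pos"])).reshape(P.shape)
    C=np.dstack([T[...,1],T[...,0],-T[...,2]+3+105])
    ok=(np.abs(C[...,0])<88)&(np.abs(C[...,1])<70)&(C[...,2]<40)&(C[...,2]>-40)&(img.min(2)>100)
    F=C[ok]
    for _ in range(5):
        A=np.c_[F[:,:2],np.ones(len(F))]; s=np.linalg.lstsq(A,F[:,2],rcond=None)[0]; r=F[:,2]-A@s; F=F[np.abs(r)<5]
    print("floor z=%.3fx+%.3fy+%.1f"%tuple(s),len(F))
    n=np.array([-s[0],-s[1],1]);n/=np.linalg.norm(n)
    w=R0.apply([n[1],n[0],-n[2]]); print("floor tilt deg",np.degrees(np.arccos(w[2])))
    g=R0.inv().apply([0,0,-1]); print("gravity in nominal caddy frame",g[1],g[0],-g[2])
    # caps
    dark=((img.max(2)<60)&(np.abs(C[...,0])<100)&(np.abs(C[...,1])<82)&(C[...,2]<32)).astype(np.uint8)
    k,_,st,_=cv2.connectedComponentsWithStats(dark)
    L=_ if False else cv2.connectedComponents(dark)[1]
    for j in range(1,k):
        if st[j,4]>60: print("dark",st[j,4],np.round(np.nanmedian(C[L==j],axis=0)))
    return img
E
python3 -c "
from h import *
look()"
```

```text
floor z=0.009x+0.006y+3.5 19625
floor tilt deg 15.622628959046901
gravity in nominal caddy frame 0.19738881705157382 0.1973717464071635 -0.9602510341692776
dark 741 [-68.  49.  15.]
dark 651 [66. 29. 16.]
dark 520 [-53. -36.  15.]
dark 291 [ 47. -39.  15.]
```

```bash
python3 -m crank '0 0 0 0.015 -0.015 0 1; 0 0 0 0.03 -0.03 0 1; 0 0 0 0.045 -0.045 0 1; 0 0 0 0.06 -0.06 0 1; 0 0 0 0.075 -0.075 0 1; 0 0 0 0.09 -0.09 0 1; 0 0 0 0.105 -0.105 0 1; 0 0 0 0.12 -0.12 0 1; 0 0 0 0.135 -0.135 0 1; 0 0 0 0.15 -0.15 0 1; 0 0 0 0.165 -0.165 0 1; 0 0 0 0.165 -0.165 0 1' 60
python3 -c "
from h import *
print(bot.observe()['qpos']);look('pics/w3.png')"
```

```text
time: 7.75
tcp_pos: [547.5, 78.3, 318.3]
orientation: [-0.055, 0.815, 0.52, -0.249]
contact_force: [0.4, -0.6, -4.1]
finger_gap: 13.2
finger_force: 60.0
[-0.38033707  0.7965331   0.27447715  1.29750633 -0.0892885   1.57793033
 -0.54724233]
floor z=0.010x+0.009y+3.6 20361
floor tilt deg 28.838566428748926
gravity in nominal caddy frame 0.349446563998307 0.34924349788587844 -0.869434343751277
dark 2180 [79. 54. 17.]
dark 722 [-43.  67.  16.]
```

View pics/w3.png

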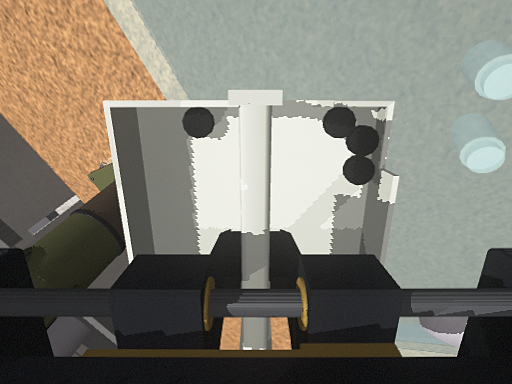

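```bash
python3 -m crank '0 0 0 0.015 -0.015 0 1; 0 0 0 0.03 -0.03 0 1; 0 0 0 0.045 -0.045 0 1; 0 0 0 0.05 -0.05 0 1; 0 0 0 0.05 -0.05 0 1; 0 0 0 0.05 -0.05 0 1; 0 0 0 0.05 -0.05 0 1; 0 0 0 0.05 -0.05 0 1; 0 0 0 0.05 -0.05 0 1; 0 0 0 0.05 -0.05 0 1; 0 0 0 0.05 -0.05 0 1; 0 0 0 0.05 -0.05 0 1' 60
python3 -c "
from h import *
print(bot.observe()['qpos']);look('pics/w4.png')"
```

```text
time: 9.3
tcp_pos: [547.3, 78.2, 318.7]
orientation: [-0.062, 0.807, 0.515, -0.282]
contact_force: [-0.9, -0.2, -4.7]
finger_gap: 13.4
finger_force: 60.0
[-0.37815123  0.83554932  0.27635369  1.24298196 -0.0824449   1.66267447
 -0.54747895]
floor z=0.010x+0.010y+3.7 20380
floor tilt deg 32.819224627755716
gravity in nominal caddy frame 0.3916457159811513 0.3915546718371625 -0.832645526089046
dark 2765 [75. 58. 17.]
```

View pics/w4.png

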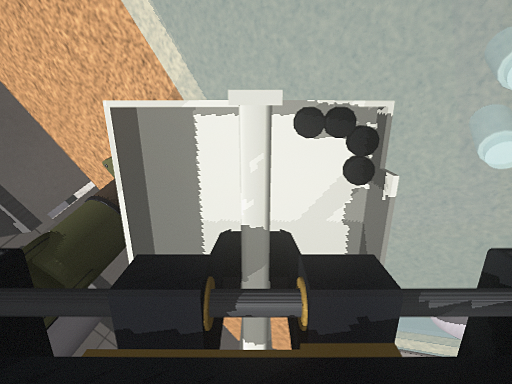

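```bash
cat > caps.py <<'E'
from h import *
o=bot.observe(); q=o["orientation"]; R0=R.from_quat([q[1],q[2],q[3],q[0]])
img,d,P=pts("wrist")
T=R0.inv().apply((P.reshape(-1,3)-o["tcp_pos"])).reshape(P.shape)
C=np.dstack([T[...,1],T[...,0],-T[...,2]+108])
m=(img.max(2)<60)&(C[...,2]<30)&(C[...,2]>12)&(np.abs(C[...,0])<100)&(np.abs(C[...,1])<85)
g=np.zeros((340,420),np.uint8) # y,x at 2px/mm
X=C[m]; g[np.clip(((X[:,1]+85)*2).astype(int),0,339),np.clip(((X[:,0]+105)*2).astype(int),0,419)]=255
g=cv2.morphologyEx(g,cv2.MORPH_CLOSE,np.ones((7,7),np.uint8))
dt=cv2.distanceTransform(g,cv2.DIST_L2,5); dt2=dt.copy()
for _ in range(5):
    _,v,_,p=cv2.minMaxLoc(dt2); print("cap",round(p[0]/2-105,1),round(p[1]/2-85,1),"r",round(v/2,1)); cv2.circle(dt2,p,24,0,-1)
r=C[(img.min(2)>100)&(C[...,2]>43)&(C[...,2]<53)&(C[...,0]>-115)&(C[...,0]<115)&(np.abs(C[...,1])<95)]
print("rim extents",np.nanpercentile(r,[0.5,99.5],axis=0))
E
python3 caps.py
```

```text
cap 84.5 29.0 r 11.0
cap 84.5 53.0 r 11.0
cap 65.5 67.0 r 10.9
cap 44.0 67.0 r 9.0
cap 85.0 41.0 r 5.5
rim extents [[-98.78196544 -36.27403371  43.07130855]
 [101.08807739  82.77635041  47.19180178]]
```

```bash
python3 -m crank '0 0 0 0 0 0 1; 0 0 0 0 0 0 1; 0 0 0 0 0 0 1; 0 0 0 0 0 0 1; 0 0 0 0 0 0 1; 0 0 0 0 0 0 1; 0 0 0 0 0 0 1; 0 0 0 0 0 0 1' 60
python3 caps.py; python3 - <<'E'
from h import *
img,_,P=pts("top"); cv2.imwrite("pics/top2.png",img)
E
```

```text
time: 10.4
tcp_pos: [547.3, 78.2, 318.7]
orientation: [-0.062, 0.807, 0.515, -0.282]
contact_force: [0.3, -0.9, -4.5]
finger_gap: 13.2
finger_force: 60.0
cap 84.5 29.0 r 11.0
cap 84.5 53.0 r 11.0
cap 65.5 67.0 r 10.7
cap 41.5 70.0 r 8.2
cap 84.0 41.0 r 5.0
rim extents [[-98.67166565 -36.46689959  43.0512492 ]
 [101.13206013  82.77772397  47.26360041]]
```

View pics/top2.png

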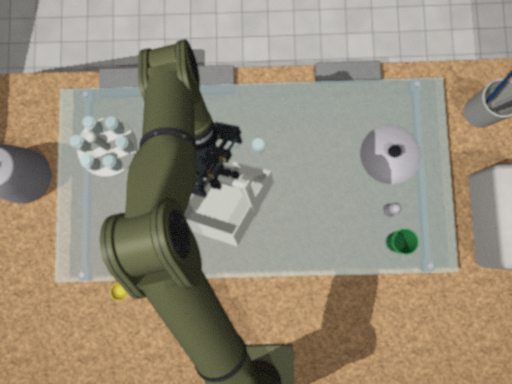

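```bash
python3 -c "
from workcell import bot
print(bot.job_done())"
```

```text
the job is handed in; nothing more can be done
None
```

I handed the job in with the caddy held still in the air, tilted about 33° towards its cut-down corner. All four caps are bunched and at rest there, wedged against the two walls 28 to 54 mm from the corner point, with none in its very tip. No cap fell out, and nothing else on the shelf appears moved (parts were hidden by the arm in the last top view).

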